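# Third hand at the parts-store jig

## Task

Turn the black bar knob of the swing stop clockwise until the stop clicks over into its working position across the plate. Then fetch the aluminium bracket, lay it flat on the jig plate with the end of its foot square and centred on the stop's spring pad, and push it steadily against the pad, without slamming, so that the pad's spring is about half compressed (about 10 N). Keep that push up for some seconds while a colleague gets the bolts ready and finish like that, still holding and pressing the bracket; leave the carton, the bolt bin and the wrench alone.

Things in the scene. Friction and masses are not known exactly. Their poses are not given: they have to be found in the camera images.
- jig: dark steel plate fixed to the bench, 250 (x) x 200 (y) x 12 mm thick; origin at the centre of its underside (bench height), so its upper face is 12 mm above it. The bracket is pressed along the plate's +x. The swing stop's vertical pivot is at x +70, y -60 mm in this frame.
- swing_stop (a joint): swing stop angle, rad: 0 parked (arm towards the plate's -x), growing clockwise from above to 1.4, working (arm along the plate's +y, against an end stop that takes the push). Starts at 0 to 0.35. A plunger resists (up to 0.15 N m) from about 0.8 to 1.12, then it snaps to 1.4 and stays. The arm sweeps 100 mm about the pivot, 18 to 36 mm above the bench.
- stop_knob (a point): grip point of the black bar knob on the swing stop's pivot axis, 62 mm above the bench. Bar 48 mm long, 12 mm thick, 40 to 76 mm above the bench, over a hub 34 mm across. The point turns with the stop: y along the bar and the arm, x across the 12 mm thickness. Angle of its x axis = the plate's yaw + 1.4 - joint value.
- stop_pad: steel pad 44 (y) x 20 (z) x 10 mm on two sprung pins, 75 mm along the stop's arm. Origin: centre of the face to press, 26 mm above the bench; x points into the pad. In working position its axes equal the plate's, and the unpressed face is at x +37, y +15 mm in the jig frame. Spring: moves from 1 N, then 1 N per mm, travel 16 mm; 10 N is 9 mm in.
- bracket: loose cast aluminium bracket, 0.25 to 0.5 kg: foot 90 (x) x 60 (y) x 18 mm, with an upright lug across it, 12 mm thick (x), 50 mm wide (y), 18 to 64 mm above the underside, its middle 15 mm to -x of the foot's middle. Origin at the centre of the foot's underside. The foot's +x end, the one farther from the lug, is the nose that goes against the pad.
- bracket_lug (a point): middle of the bracket's lug, 45 mm above its underside; a good place to grip across the lug's 12 mm thickness (along the bracket's x axis)
- bracket_nose (a point): centre of the flat end face of the foot that goes against the pad, 45 mm from the bracket's origin along +x, 9 mm above its underside
- carton: small cardboard carton, 80 x 65 x 60 mm, origin under its centre; leave it alone
- bolt_bin: small open grey plastic bin of bolts, 95 x 70 x 50 mm, origin under its centre; leave it alone
- wrench: steel wrench lying flat, 180 mm long, leave it alone
Not all that is in view belongs to the job. What is meant by the bracket is not green or turquoise, and is the larger of those in its own colour.

How it is judged:
By the outcome, as a careful person would: the job done as asked, in the order asked, and still so for the second after the job is handed in, while the arm keeps its last pose, push and grip.
It also fails if it takes over 72 s, if anything falls off the work surface, if the arm or the gripper's body presses on something with over 40 N, if the wrist force passes 120 N, or if a joint passes its speed limit or range.

## Robot

A 6-joint arm with a two-finger parallel gripper is mounted at the origin on the work surface. World frame = base frame: x ahead of the robot, y to its left, z up, the work surface at z = 0. Lengths are in mm, angles in rad, forces in N, time in s.
With the tool pointing down it reaches from about 275 to 1000 mm from the base axis. Payload 8.4 kg.
Tool frame: the origin (TCP) lies midway between the tips of the shut fingers; the grasp point (between the pads) lies 19 mm behind it; y points along the fingers, z is the direction in which the jaws open and shut, and the axes are right-handed (so a half turn about y gives the same grasp; the last joint's range is limited). The gripper opens to 85 mm and grips with 20 to 120 N. Pads are 22 mm wide; open, the fingers measure 114 mm over their backs; the gripper's body (76 mm by 85 mm) begins 54 mm behind the grasp point. The pads swing forward as they close: fully open they stand 13 mm farther back than shut.
Start: joints at [-1.244, 0.353, 1.633, -0, 1.155, -0.002], TCP at [201.816, -591.522, 231.281] pointing down, gripper open.
Joint ranges: [-2.63, 2.63], [-0.92, 2.1], [0.06, 2.66], [-1.3, 4.44], [0, 2.69], [-3.02, 3.02]. Speed limits (rad/s): [2.22, 2.22, 2.79, 3.14, 3.14, 3.14].

## Interface

Orientations are given as [roll, pitch, yaw] about the fixed x, y, z axes, in that order (R = Rz(yaw) Ry(pitch) Rx(roll)).
In Python, from rig import r gives the robot as it stands. The module is installed in compiled form; this text tells all that it offers.
- The arm moves only by the tool apply_moves, never from a script. Its argument "plan" is text: rows parted by semicolons, each of 7 numbers parted by spaces: the shift along the tool's x, y, z in cm, then the turn, a rotation vector about the tool's x, y, z in degrees, then the closure, from 0 (fully open) to 1 (shut). A call has 1 to 20 rows; each row shifts and turns the pose as measured when the row begins, along the tool's axes as they then stand; what a row does not reach is not made up. A row lasts 1/10 s, in which the tool goes at most 50 mm and 8.59 degrees, less where a joint would pass 70% of its speed; a pose out of reach is approached as far as the arm can. A call is refused whole if a number of a shift passes 5 or a number of a turn 8.59, either way. A call with a gripper value outside its range is refused whole. The fingers move at their own pace and stop on an object; "squeeze" is the grip in N (left out, the last holds). Time passes only in rows, so rows that do not move let the fingers close. It gives the time, the measured TCP pose, the force and the opening at its end, in the units of the state.
- r.sense(): the state, without advancing time (a new reading comes with each control period).
- r.grab_frame(name): name is "scene" or "side" or "wrist"; returns the picture (420x560x3 uint8, blue, green, red); there is no depth.
- r.get_calibration(name): a dict with "vertical_fov" (degrees; the focal length in pixels is half the picture's height over the tangent of half this angle, whatever the lens; pixels are square), "cx", "cy" (the principal point, pixels), "R" (3x3) and "t" (3): a world point X has camera coordinates R X + t; the wrist camera has in their place "hand_eye" (4x4, takes a point from camera to tool coordinates, whose origin is the TCP and whose axes are the tool frame's). Camera axes: x right, y down, z forward; pixel columns grow to the right and rows downward; lengths in mm; the calibration is good to about 2 mm. The wrist camera is an equidistant fisheye: a pixel r from the principal point sees the ray r / f radians off the axis. A picture is of the moment at which its call begins: read the wrist's pose just before it. get_calibration takes no time and is no camera call.
- r.sign_off(): hands the job in, once; it reports no verdict.
The state is a dict: "clock": time; "qpos": joint angles; "qvel": joint speeds; "joint_efforts": joint torques, N m; "eef_pos": TCP position; "tcp_rot": TCP orientation; "contact_force": force on the tool from outside, world axes, zero at the start; "wrist_torque": the same for the moment, N m; "opening": opening from 0.0 (shut) to 1.0 (fully open).
Only numpy, scipy, OpenCV 4.12 (cv2) and the standard library are available. Lean on these libraries where they do the work, as an engineer would, in place of code of your own. Each camera call takes 0.05 s, during which the arm holds its last target. There are 200 camera calls.

## Working session

There is one attempt and no reset: what is moved stays moved. The work goes in short steps, Python scripts to look and compute and a tool call to move; the robot and the scene stay as the last step left them, time stands still between calls to the robot, and variables do not carry over. Pictures are saved under pics/ and viewed, about 8 in all and at most 12, crops included, and the job is handed in when it is done.

Besides the shell and the picture viewer there is one more tool, called after "Request:" by a JSON object that holds its "method" and its "body", one argument or row to a line. apply_moves: Moves the arm, as the interface text tells. Its arguments: {"type":"object","properties":{"plan":{"type":"string"},"squeeze":{"type":"number"}},"required":["plan"]}

```bash
mkdir -p pics
cat > h.py <<'E'
import numpy as np, cv2
from scipy.spatial.transform import Rotation as Ro
from rig import r
def f(c): return 210/np.tan(np.radians(c["vertical_fov"])/2)
def ray(name,uv,s=None):
    c=r.get_calibration(name); d=np.array(uv,float)-[c["cx"],c["cy"]]
    if name!="wrist":
        v=np.array([d[0]/f(c),d[1]/f(c),1]); R=np.array(c["R"]); t=np.array(c["t"])
        return -R.T@t, R.T@(v/np.linalg.norm(v))
    s=s or r.sense(); n=np.hypot(*d); th=n/f(c)
    v=np.array([*(np.sin(th)*d/max(n,1e-9)),np.cos(th)])
    H=np.array(c["hand_eye"]); Rt=Ro.from_euler('xyz',s["tcp_rot"]).as_matrix()
    return Rt@H[:3,3]+np.array(s["eef_pos"]), Rt@H[:3,:3]@v
def onz(name,uv,z,s=None):
    o,d=ray(name,uv,s); return (o+d*(z-o[2])/d[2]).round(1)
def tri(l):
    A=np.zeros((3,3));b=np.zeros(3)
    for o,d in l:
        P=np.eye(3)-np.outer(d,d);A+=P;b+=P@o
    p=np.linalg.solve(A,b); return p.round(1),[round(float(np.linalg.norm((np.eye(3)-np.outer(d,d))@(p-o))),1) for o,d in l]
def rot(): return Ro.from_euler('xyz',r.sense()["tcp_rot"]).as_matrix()
E
python3 - <<'E'
from h import *
s=r.sense();print(s);print(rot().round(3))
a=r.grab_frame("scene");b=r.grab_frame("side");w=r.grab_frame("wrist")
for n,i in zip("abw",(a,b,w)): cv2.imwrite(f"pics/{n}0.png",i)
for n in("scene","side"):
  c=r.get_calibration(n);print(n,f(c),ray(n,(c["cx"],c["cy"])))
print(r.get_calibration("wrist"))
E
```

```text
{'clock': 0.0, 'qpos': array([-1.24442901e+00,  3.53643323e-01,  1.63418016e+00, -2.75987723e-05,
        1.15518424e+00, -2.40274814e-03]), 'qvel': array([-0.0005287 , -0.00098187, -0.00028186,  0.00113397,  0.00166432,
       -0.00135177]), 'joint_efforts': array([-9.66705411e-04, -6.05260777e+01, -3.42074561e+01, -1.40135476e-04,
        9.29710484e-03, -1.76953159e-05]), 'eef_pos': array([ 201.63004601, -591.05679239,  230.54499894]), 'tcp_rot': array([-1.57221146e+00, -2.18333462e-05, -2.81281142e+00]), 'contact_force': array([-0.34783937, -0.96530353,  0.07920782]), 'wrist_torque': array([ 0.04132188,  0.00466754, -0.01233943]), 'opening': 1.0017475890025467}
[[-0.946 -0.     0.323]
 [-0.323  0.001 -0.946]
 [ 0.    -1.    -0.001]]
scene 527.8644308463957 (array([1384.35386112, -352.3987529 ,  674.51879634]), array([-0.75077152,  0.27084237, -0.60248364]))
side 440.50216742300256 (array([558.61792583, 509.77400495, 623.23084033]), array([ 0.07928405, -0.71758549, -0.691943  ]))
{'vertical_fov': 65.70646984690485, 'cx': 276.7523086641449, 'cy': 209.7617026409466, 'hand_eye': array([[-2.55079967e-04,  9.46890462e-01,  3.21556198e-01,
        -8.13683298e+01],
       [-3.90652966e-04, -3.21556278e-01,  9.46890388e-01,
        -1.43503736e+02],
       [ 9.99999891e-01,  1.15915886e-04,  4.51928132e-04,
        -3.66894740e-01],
       [ 0.00000000e+00,  0.00000000e+00,  0.00000000e+00,
         1.00000000e+00]])}
```

View pics/a0.png

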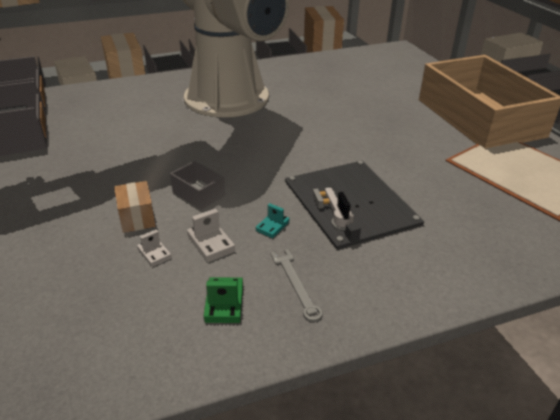

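View pics/b0.png

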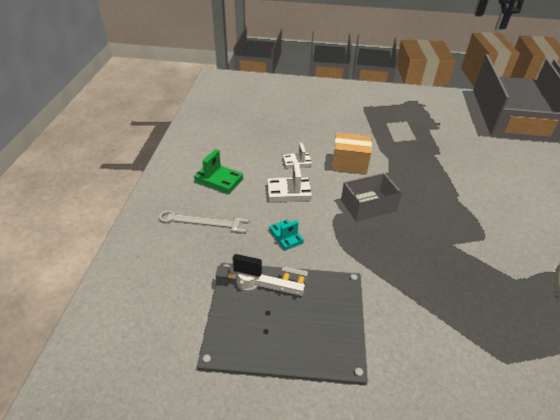

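The bracket could be confused with the small aluminium one (scene 154,248), the green one (223,300) or the turquoise one (272,222). I choose the larger aluminium one (scene 210,238; side 289,188). A close crop will check that and the jig.

Run:
```python
from h import *
a=cv2.imread("pics/a0.png");b=cv2.imread("pics/b0.png")
def crop(i,x,y,w,h,k):
    c=cv2.resize(i[y:y+h,x:x+w],None,fx=k,fy=k,interpolation=cv2.INTER_CUBIC)
    c=np.clip(c*1.5,0,255).astype(np.uint8)
    for u in range((x+9)//10*10,x+w,10): cv2.line(c,((u-x)*k,0),((u-x)*k,4 if u%50 else 12),(0,255,255),1)
    for v in range((y+9)//10*10,y+h,10): cv2.line(c,(0,(v-y)*k),(4 if v%50 else 12,(v-y)*k),(0,255,255),1)
    return c
o=np.zeros((600,800,3),np.uint8)
def put(c,x,y): o[y:y+c.shape[0],x:x+c.shape[1]]=c
put(crop(b,198,250,176,132,3),0,0)       # side jig, 528x396
put(crop(a,185,205,55,57,4),532,0)       # scene bracket
put(crop(b,262,140,55,66,4),532,232)     # side bracket
put(crop(a,280,155,145,90,2),0,400)
cv2.imwrite("pics/c1.png",o)
for n,i,roi in(("scene",a,(280,155,145,90)),("side",b,(198,255,176,130))):
    x,y,w,h=roi;g=cv2.cvtColor(i[y:y+h,x:x+w],cv2.COLOR_BGR2GRAY)
    t,m=cv2.threshold(g,0,255,cv2.THRESH_BINARY_INV+cv2.THRESH_OTSU)
    m=cv2.morphologyEx(m,cv2.MORPH_CLOSE,np.ones((9,9)))
    c=max(cv2.findContours(m,0,2)[0],key=cv2.contourArea)
    q=cv2.approxPolyDP(cv2.convexHull(c),6,True)[:,0]+[x,y]
    print(n,t,[(p.tolist(),onz(n,p,12)[:2].tolist()) for p in q])
```

```text
scene 87.0 [([285, 179], [471.1, 3.9]), ([364, 163], [469.8, 202.0]), ([424, 218], [696.4, 220.2]), ([424, 227], [721.4, 204.4]), ([374, 244], [734.0, 86.1]), ([329, 244], [705.5, 5.1])]
side 128.0 [([217, 267], [717.7, 28.7]), ([232, 255], [697.1, -2.6]), ([360, 273], [465.7, 5.5]), ([367, 384], [456.7, 207.7]), ([198, 371], [700.9, 222.1])]
```

View pics/c1.png

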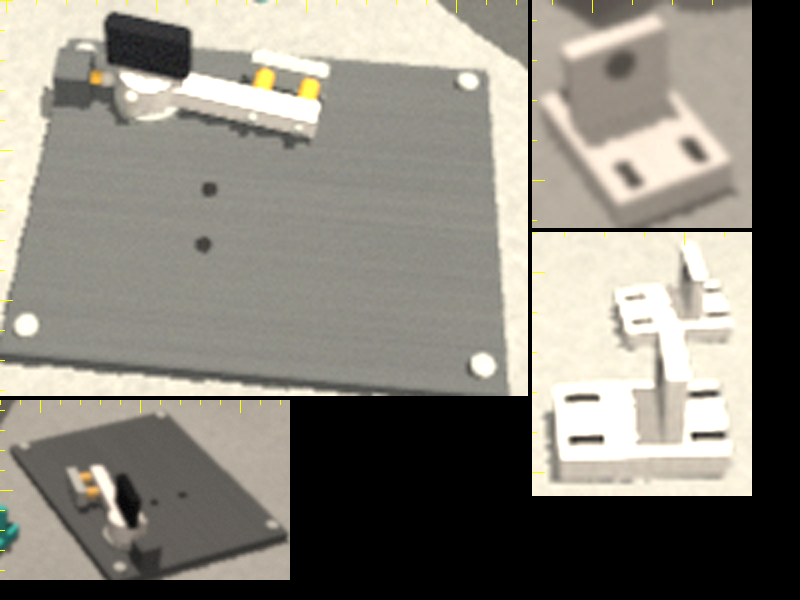

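Run:
```python
from h import *
S=lambda l,z,n:[onz(n,p,z)[:2] for p in l]
sd=S([(198+487/3,250+68/3),(198+508/3,250+390/3),(198+1/3,250+356/3)],12,"side")
sc=S([(285.5,179),(361.5,161),(423.5,221.5),(335,243)],12,"scene")
print("plate side -x-y,-x+y,+x+y",sd);print("scene -x-y,-x+y,+x+y,+x-y",sc)
print("bracket side nose(+y,-y) back(+y,-y)",S([(269.5,193.8),(267.8,178.3),(311.5,193.3),(311,179)],18,"side"))
print("scene nose(-y,+y) back(-y)",S([(208.3,254),(234.5,243.5),(188.3,229)],18,"scene"))
# lug top corners  (z 64)
print("lug scene top -y,+y",S([(185+33/4,205+50/4),(185+130/4,205+20/4)],64,"scene"))
# knob top, screws
print("knob side top ends z76",S([(198+112/3,250+15/3),(198+190/3,250+30/3)],76,"side"))
print("screws side",S([(198+467/3,250+81/3),(198+483/3,250+365/3),(198+26/3,250+324/3)],14,"side"))
print("screws scene",S([(280+25/2,155+46/2),(280+160/2,155+15/2),(280+272/2,155+124/2),(280+119/2,155+167/2)],14,"scene"))
```

```text
plate side -x-y,-x+y,+x+y [array([465.1,   4.7]), array([456.1, 201.7]), array([701.3, 218.6])]
scene -x-y,-x+y,+x+y,+x-y [array([471.5,   5. ]), array([460. , 200.6]), array([705.9, 213. ]), array([706.6,  17.1])]
bracket side nose(+y,-y) back(+y,-y) [array([ 652.8, -173. ]), array([ 663.6, -222.7]), array([ 566.3, -187.9]), array([ 570.9, -234.7])]
scene nose(-y,+y) back(-y) [array([ 663.2, -219.7]), array([ 651. , -165.9]), array([ 579.7, -238.9])]
lug scene top -y,+y [array([ 606. , -230.9]), array([ 598.6, -182.3])]
knob side top ends z76 [array([677.3,  50.3]), array([633.7,  54.6])]
screws side [array([477. ,  17.7]), array([468.4, 191.6]), array([693. , 201.5])]
screws scene [array([475.7,  20.1]), array([467.5, 192.5]), array([690.3, 205. ]), array([699.6,  29.8])]
```

Crop check: the chosen aluminium bracket is the larger one (scene 210,238). Its nose points to world +x, with bracket yaw ≈0.19 and lug ≈(600,-207). The plate centre is ≈(583.5,111) with yaw ≈0.05. That puts the pivot at (656.5,54.6), and the measured knob middle (655.5,52.5) agrees. The stop angle is near 0.

Request:
{"method": "apply_moves", "body": {
  "plan": "-3.2 0.1 -2.3 0 0 0 0;-3.2 0.1 -2.3 0 0 0 0;-3.2 0.1 -2.3 0 0 0 0;-3.2 0.1 -2.3 0 0 0 0;-3.2 0.1 -2.3 0 0 0 0;-3.2 0.1 -2.3 0 0 0 0;-3.2 0.1 -2.3 0 0 0 0;-3.2 0.1 -2.3 0 0 0 0;-3.2 0.1 -2.3 0 0 0 0;-3.2 0.1 -2.3 0 0 0 0;-3.2 0.1 -2.3 0 0 0 0;-3.2 0.1 -2.3 0 0 0 0;-3.2 0.1 -2.3 0 0 0 0;-3.2 0.1 -2.3 0 0 0 0;-3.2 0.1 -2.3 0 0 0 0;-3.2 0.1 -2.3 0 0 0 0;-3.2 0.1 -2.3 0 0 0 0;-3.2 0.1 -2.3 0 0 0 0;-3.2 0.1 -2.3 0 0 0 0;-3.2 0.1 -2.3 0 0 0 0",
  "squeeze": 60
}}

```text
clock: 2.15
eef_pos: [672.4, 73.2, 206.3]
tcp_rot: [-1.572, -0.003, -2.82]
contact_force: [0.2, -0.9, 0.4]
opening: 1.004
```

Request:
{"method": "apply_moves", "body": {
  "plan": "0 0 0 0 -8.5 0 0;0 0 0 0 -8.5 0 0;0 0 0 0 -8.5 0 0;0 0 0 0 -8.5 0 0;0 0 0 0 -8.5 0 0;0 0 0 0 -8.5 0 0;0 0 0 0 -8.5 0 0;0 0 0 0 -8.5 0 0;0 0 0 0 -8.5 0 0;0 0 0 0 -8.5 0 0;0 0 0 0 -8.5 0 0;0 0 0 0 -8.5 0 0;0 0 0 0 -8.5 0 0;0 0 0 0 -8.5 0 0;0 0 0 0 -8.5 0 0;0 0 0 0 -8.5 0 0;0 0 0 0 -8.5 0 0;0 0 0 0 -8.5 0 0;0 0 0 0 0 0 0.4;0 0 0 0 0 0 0.4"
}}

```text
clock: 4.15
eef_pos: [670.8, 79.7, 197.1]
tcp_rot: [-1.573, 0.016, -0.117]
contact_force: [0.1, -0.4, -0.5]
opening: 0.694
```

```bash
cat >> h.py <<'E'
def st():
    s=r.sense();R=rot();print("t",round(s["clock"],2),"p",s["eef_pos"].round(1),"zang",round(float(np.arctan2(R[1,2],R[0,2])),3),"ydown",R[:,1].round(3),"F",s["contact_force"].round(1),"T",s["wrist_torque"].round(2),"op",round(s["opening"],3),"q6",s["qpos"].round(2)[[0,5]]); return s
def go(p,zang=None):
    s=r.sense();R=rot();print("shift cm",(R.T@(np.array(p)-s["eef_pos"])/10).round(2), "turn y deg", None if zang is None else round(-np.degrees(zang-np.arctan2(R[1,2],R[0,2])),1),"level rotvec",np.degrees(Ro.from_matrix(R.T@np.column_stack([np.cross([0,0,-1],[R[0,2],R[1,2],0]),[0,0,-1],np.array([R[0,2],R[1,2],0])/np.hypot(R[0,2],R[1,2])])).as_rotvec()).round(2))
E
python3 - <<'E'
from h import *
s=st();w=r.grab_frame("wrist");cv2.imwrite("pics/w1.png",w);go((656,53.5,120),1.45)
E
```

```text
t 4.15 p [670.8  79.7 197.1] zang 1.454 ydown [-0.016  0.    -1.   ] F [ 0.1 -0.4 -0.5] T [-0.04 -0.05 -0.01] op 0.694 q6 [ 0.11 -1.34]
shift cm [-1.04  7.73 -2.75] turn y deg 0.3 level rotvec [ 0.1  -0.   -0.94]
```

View pics/w1.png

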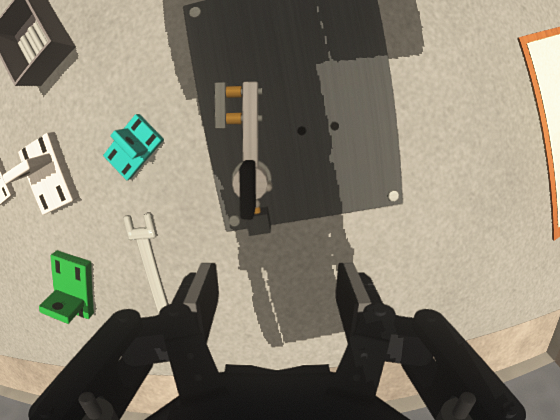

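The wrist view shows the black knob bar running from (249,162) to (248,217) and plate screws at (195,13), (235,221) and (394,196). The stop arm is parked, pointing up in the image.

Run:
```python
from h import *
s=st()
for p,z in [((249,162),76),((248,217),76),((195,13),14),((235,221),14),((394,196),14)]: print(p,onz("wrist",p,z,s))
w=cv2.imread("pics/w1.png");g=cv2.cvtColor(w,cv2.COLOR_BGR2GRAY)[150:235,225:275]
m=(g<22).astype(np.uint8);n,l,q,c=cv2.connectedComponentsWithStats(m);i=1+q[1:,4].argmax();print(q[i],c[i]+[225,150],onz("wrist",c[i]+[225,150],74,s))
go((656,53.5,120),1.45)
```

```text
t 4.2 p [670.8  79.6 197.1] zang 1.454 ydown [-0.016  0.    -1.   ] F [ 0.2 -0.3 -0.2] T [0.01 0.03 0.05] op 0.608 q6 [ 0.11 -1.34]
(249, 162) [630.4  60.6  76. ]
(248, 217) [677.9  53.1  76. ]
(195, 13) [476.6  18.2  14. ]
(235, 221) [701.4  30.   14. ]
(394, 196) [693.  205.1  14. ]
[28 20  2 15 20] [253.6 176.7] [643.6  62.6  74. ]
shift cm [-1.04  7.73 -2.75] turn y deg 0.3 level rotvec [ 0.1  -0.   -0.94]
```

Request:
{"method": "apply_moves", "body": {
  "plan": "-0.3 1.9 -0.7 0 1 -0.9 0.4;-0.3 1.9 -0.7 0 1 0 0.4;-0.3 1.9 -0.7 0 0 0 0.4;-0.3 1.9 -0.7 0 0 0 0.4;0 0 0 0 0 0 0.4"
}}

```text
clock: 4.7
eef_pos: [654.9, 53.2, 119.7]
tcp_rot: [-1.572, -0.002, -0.169]
contact_force: [-0.6, -0.2, 0.5]
opening: 0.601
```

Run:
```python
from h import *
s=st();go((656,55,43),1.415)
```

```text
t 4.7 p [654.9  53.2 119.7] zang 1.402 ydown [ 0.002 -0.001 -1.   ] F [-0.6 -0.2  0.5] T [-0.04 -0.02 -0.02] op 0.601 q6 [ 0.08 -1.32]
shift cm [0.06 7.67 0.21] turn y deg -0.7 level rotvec [0.06 0.   0.13]
```

Request:
{"method": "apply_moves", "body": {
  "plan": "0 1.5 0.2 0 0 0 0.4;0 1.5 0 0 0 0 0.4;0 1.5 0 0 0 0 0.4;0 1.5 0 0 0 0 0.4;0 1.2 0 0 0 0 0.4;0 0.4 0 0 0 0 0.5;0 0 0 0 0 0 0.8;0 0 0 0 0 0 1;0 0 0 0 0 0 1;0 0 0 0 0 0 1;0 0 0 0 0 0 1;0 0 0 0 0 0 1"
}}

```text
clock: 5.9
eef_pos: [658.2, 54.5, 40.6]
tcp_rot: [-1.573, -0.006, -0.172]
contact_force: [-1.4, -1.7, -4.0]
opening: 0.13
```

Run:
```python
from h import *
s=st();go((656,55,43),1.415)
```

```text
t 5.9 p [658.2  54.5  40.6] zang 1.399 ydown [ 0.005 -0.003 -1.   ] F [-1.4 -1.7 -4. ] T [ 0.07 -0.15 -0.03] op 0.13 q6 [ 0.08 -1.31]
shift cm [-0.22 -0.25  0.01] turn y deg -0.9 level rotvec [0.14 0.   0.33]
```

Request:
{"method": "apply_moves", "body": {
  "plan": "-0.1 -0.3 0 0 0 0 1;0 -0.1 0 0 3 0 1;0 -0.05 0 0 5 0 1;0 -0.05 0 0 5 0 1;0 -0.05 0 0 5 0 1;0 -0.05 0 0 5 0 1;0 -0.05 0 0 5 0 1;0 -0.05 0 0 5 0 1"
}}

```text
clock: 6.7
eef_pos: [658.2, 54.5, 40.6]
tcp_rot: [-1.57, -0.008, -0.767]
contact_force: [2.4, -1.2, -8.5]
opening: 0.131
```

Run:
```python
from h import *
s=st();go((657,55,43),1.415)
```

```text
t 6.7 p [658.2  54.5  40.6] zang 0.803 ydown [ 0.007 -0.005 -1.   ] F [ 2.4 -1.2 -8.5] T [-0.   -0.36  0.05] op 0.131 q6 [ 0.08 -0.72]
shift cm [-0.12 -0.24 -0.05] turn y deg -35.0 level rotvec [-0.07 -0.    0.47]
```

Request:
{"method": "apply_moves", "body": {
  "plan": "0 0 0 0 5 0 1;0 0 0 0 5 0 1;0 0 0 0 5 0 1;0 0 0 0 5 0 1;0 0 0 0 5 0 1;0 0 0 0 5 0 1;0 0 0 0 5 0 1"
}}

```text
clock: 7.4
eef_pos: [658.2, 54.5, 40.6]
tcp_rot: [-1.566, -0.007, -1.402]
contact_force: [0.7, -0.7, -6.2]
opening: 0.13
```

Run:
```python
from h import *
s=st();go((657,55,43),0.052)
```

```text
t 7.4 p [658.2  54.5  40.6] zang 0.169 ydown [ 0.006 -0.007 -1.   ] F [ 0.7 -0.7 -6.2] T [-0.07  0.11  0.04] op 0.13 q6 [ 0.08 -0.08]
shift cm [-0.07 -0.24 -0.11] turn y deg 6.7 level rotvec [-0.28 -0.    0.43]
```

Request:
{"method": "apply_moves", "body": {
  "plan": "0 0 0 0 4 0 1;0 0 0 0 3 0 1;0 0 0 0 1 0 1;0 0 0 0 0 0 1"
}}

```text
clock: 7.8
eef_pos: [658.2, 54.4, 40.6]
tcp_rot: [-1.565, -0.008, -1.545]
contact_force: [1.4, -1.2, -4.1]
opening: 0.128
```

Run:
```python
from h import *
s=st();go((657,55,43),0.052)
```

```text
t 7.8 p [658.2  54.4  40.6] zang 0.026 ydown [ 0.006 -0.008 -1.   ] F [ 1.4 -1.2 -4.1] T [0.03 0.16 0.99] op 0.128 q6 [0.08 0.07]
shift cm [-0.06 -0.24 -0.11] turn y deg -1.5 level rotvec [-0.31 -0.    0.47]
```

The moment of about 1 N m shows the stop is against its end stop. I'll release, lift and check.

Request:
{"method": "apply_moves", "body": {
  "plan": "0 0 0 0 -1 0 0.9;0 0 0 0 0 0 0.6;0 0 0 0 0 0 0.4;0 -0.5 0 -0.3 0 0.4 0.4;0 -2 0 0 0 0 0.4;0 -3 0 0 0 0 0.4;0 -4 0 0 0 0 0.4;0 -4 0 0 0 0 0.4;0 -2.5 0 0 0 0 0.4;0 0 0 0 0 0 0.4"
}}

```text
clock: 8.8
eef_pos: [659.3, 55.0, 211.2]
tcp_rot: [-1.569, 0.004, -1.526]
contact_force: [1.3, -0.4, 0.2]
opening: 0.598
```

Run:
```python
from h import *
s=st();w=r.grab_frame("wrist");cv2.imwrite("pics/w2.png",w);b=r.grab_frame("side");cv2.imwrite("pics/b2.png",b)
o=np.zeros((420,800,3),np.uint8);o[:,:560]=w;c=cv2.resize(b[250:390,195:375],(240,187));o[:187,560:]=c;cv2.imwrite("pics/c2.png",o)
go((600,-207,200),0.19)
```

```text
t 8.8 p [659.3  55.  211.2] zang 0.045 ydown [ 0.002  0.004 -1.   ] F [ 1.3 -0.4  0.2] T [ 0.    0.01 -0.01] op 0.598 q6 [0.08 0.03]
shift cm [25.9   0.67 -6.92] turn y deg -8.3 level rotvec [ 0.15 -0.   -0.19]
```

View pics/c2.png

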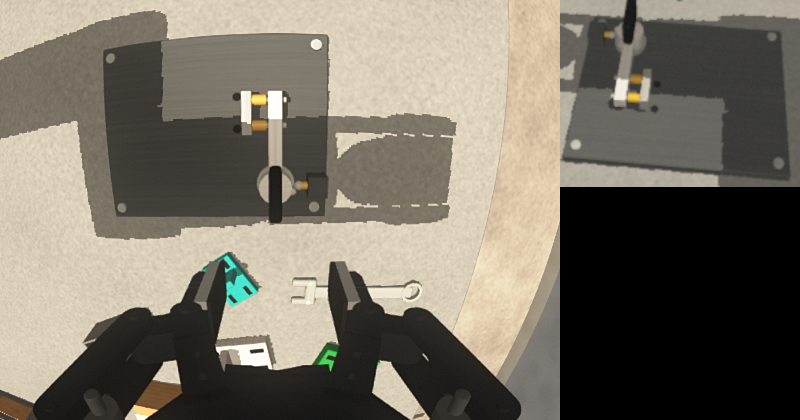

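The stop is in its working position, along plate +y. The pad face edge runs from (241,92) to (241,135), and the four screws are at (110,59), (316,44), (313,207) and (122,208).

Run:
```python
from h import *
s=r.sense()
P=[onz("wrist",p,14,s)[:2] for p in [(122,208),(110,59),(316,44),(313,207)]]
print(P,np.mean(P,0)); a=P[2]-P[1];b=P[3]-P[0];print(np.arctan2(a[1],a[0]),np.arctan2(b[1],b[0]))
print("pad",onz("wrist",(240.5,92),36,s),onz("wrist",(241,135),36,s))
# model w/ center 584.5,111.3 yaw .051
c,sn=np.cos(.051),np.sin(.051);print("pad model",584.5+37*c-15*sn,111.3+37*sn+15*c)
```

```text
[array([473.7,  17.4]), array([464.8, 190.8]), array([688.7, 202.7]), array([696.4,  28.7])] [580.9 109.9]
0.05309876714422065 0.0506974276793062
pad [616.8 147.7  36. ] [618.6 105.8  36. ]
pad model 620.6872235131552 128.16667881976025
```

Request:
{"method": "apply_moves", "body": {
  "plan": "3.3 0 -1 0 0 0 0.1;3.3 0 -1 0 0 0 0.1;3.3 0 -1 0 0 0 0.1;3.3 0 -0.9 0 0 0 0.1;3.3 0 -0.9 0 0 0 0.1;3.3 0 -0.9 0 0 0 0.1;3.3 0 -0.9 0 0 0 0.1;3 0 -0.4 0 -4 0 0.1;0 0 0 0 -4 0 0.1;0 0 0 0 0 0 0.1"
}}

```text
clock: 9.9
eef_pos: [587.2, -216.1, 187.9]
tcp_rot: [-1.597, 0.017, -1.381]
contact_force: [0.2, -0.4, -0.4]
opening: 0.898
```

Run:
```python
from h import *
s=st();w=r.grab_frame("wrist");cv2.imwrite("pics/w3.png",w)
go((600,-207,120),0.19)
```

```text
t 9.9 p [ 587.2 -216.1  187.9] zang 0.19 ydown [-0.029  0.012 -1.   ] F [ 0.2 -0.4 -0.4] T [ 0.01  0.01 -0.03] op 0.898 q6 [-0.36 -0.55]
shift cm [-0.53  6.75  1.61] turn y deg -0.1 level rotvec [ 1.52 -0.01 -0.98]
```

View pics/w3.png

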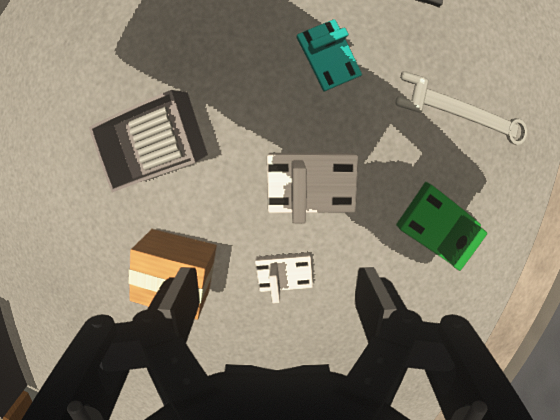

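The wrist view shows the chosen bracket with foot corners at (268,155), (357,155), (357,212) and (268,213). Its lug top runs from (298,162) to (299,222), and the nose is to the right (+x). The smaller aluminium one at (285,275) is clear of it.

Run:
```python
from h import *
s=r.sense()
P=[onz("wrist",p,18,s)[:2] for p in [(268,155),(357,155),(357,212),(268,213)]];L=[onz("wrist",p,64,s)[:2] for p in [(298.5,162),(299.5,222)]]
print(P,np.mean(P,0));print(L,np.mean(L,0))
for a,b in((0,1),(3,2)): d=P[b]-P[a];print(np.arctan2(d[1],d[0]),np.hypot(*d))
for d in(P[0]-P[3],P[1]-P[2],L[0]-L[1]):print(np.arctan2(-d[0],d[1]),np.hypot(*d))
```

```text
[array([ 566.2, -183.9]), array([ 652., -166.]), array([ 666.8, -223.3]), array([ 577. , -242.4])] [ 615.5 -203.9]
[array([ 593.5, -177.9]), array([ 605.3, -229.7])] [ 599.4 -203.8]
0.2056746277919015 87.64730457920535
0.20957184333555595 91.8087686443947
0.18255985313090606 59.48857033077866
0.25276539099105155 59.180486648894664
0.22397718511350323 53.1270176087459
```

Request:
{"method": "apply_moves", "body": {
  "plan": "-0.2 1.8 0.4 1.5 -1 -1 0.5;-0.2 1.8 0.4 0 0 0 0.5;-0.1 1.8 0.3 0 0 0 0.5;0 1.5 0.2 0 0 0 0.5;0 0 0 0 0 0 0.5"
}}

```text
clock: 10.45
eef_pos: [597.6, -204.5, 113.1]
tcp_rot: [-1.574, 0.002, -1.371]
contact_force: [-0.1, -1.1, -0.6]
opening: 0.498
```

Run:
```python
from h import *
s=st();go((600.8,-206.5,28),0.21)
```

```text
t 10.45 p [ 597.6 -204.5  113.1] zang 0.2 ydown [-0.003  0.002 -1.   ] F [-0.1 -1.1 -0.6] T [-0.01 -0.03  0.  ] op 0.498 q6 [-0.33 -0.53]
shift cm [0.28 8.51 0.3 ] turn y deg -0.6 level rotvec [ 0.16 -0.   -0.13]
```

Request:
{"method": "apply_moves", "body": {
  "plan": "0.3 1.5 0.3 0 -0.6 0 0.5;0 1.5 0 0 0 0 0.5;0 1.5 0 0 0 0 0.5;0 1.5 0 0 0 0 0.5;0 1.5 0 0 0 0 0.5;0 0.5 0 0 0 0 0.5;0 0 0 0 0 0 0.6"
}}

```text
clock: 11.15
eef_pos: [601.3, -206.7, 26.1]
tcp_rot: [-1.574, 0.003, -1.361]
contact_force: [0.1, 0.6, 0.3]
opening: 0.397
```

Run:
```python
from h import *
s=st();go((600.8,-206.5,28),0.21)
```

```text
t 11.15 p [ 601.3 -206.7   26.1] zang 0.21 ydown [-0.004  0.002 -1.   ] F [0.1 0.6 0.3] T [-0.01  0.01  0.02] op 0.397 q6 [-0.33 -0.54]
shift cm [-0.03 -0.19 -0.04] turn y deg -0.0 level rotvec [ 0.17 -0.   -0.15]
```

Request:
{"method": "apply_moves", "body": {
  "plan": "0 -0.1 0 0 0 0 0.7;0 0 0 0 0 0 0.85;0 0 0 0 0 0 1;0 0 0 0 0 0 1;0 0 0 0 0 0 1;0 0 0 0 0 0 1;0 -0.5 0 0 0 0 1;0 -1 0 0 0 0 1;0 -2 0 0 0 0 1;0 -3 0 0 0 0 1;0 -2 0 0 0 0 1;0 0 0 0 0 0 1",
  "squeeze": 80
}}

```text
clock: 12.35
eef_pos: [601.6, -206.9, 118.8]
tcp_rot: [-1.573, 0.002, -1.361]
contact_force: [0.3, -0.2, -4.4]
opening: 0.134
```

Run:
```python
from h import *
s=st();w=r.grab_frame("wrist");cv2.imwrite("pics/w4.png",w)
# approach lug point: plate x -50 (nose at +10), y 15 ; centre 583,111, yaw .052
c,sn=np.cos(.052),np.sin(.052)
for lx in(-80,-50):print((583+lx*c-15*sn,110.8+lx*sn+15*c))
go((583-70*c-15*sn,110.8-70*sn+15*c,113),0.052)
```

```text
t 12.35 p [ 601.6 -206.9  118.8] zang 0.21 ydown [-0.003  0.002 -1.   ] F [ 0.3 -0.2 -4.4] T [-0.05 -0.05  0.  ] op 0.134 q6 [-0.33 -0.54]
(np.float64(502.32848710262084), np.float64(121.62159908922843))
(np.float64(532.2879362413171), np.float64(123.18089614427332))
shift cm [-34.01   0.55  -1.82] turn y deg 9.0 level rotvec [ 0.21 -0.   -0.16]
```

View pics/w4.png

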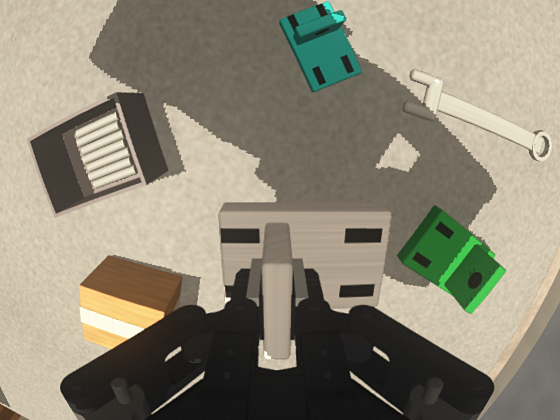

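The bracket is held level by its lug; its far foot edge runs from (220,204) to (390,211). The weight is about 4.4 N. I'll carry it over the plate and check its lateral offset in the grip.

Run:
```python
from h import *
s=st();R=rot()
for p in[(220,204),(390,211)]:print((R.T@(onz("wrist",p,s["eef_pos"][2]-8,s)-s["eef_pos"])).round(1))
```

```text
t 12.4 p [ 601.  -206.7  117.5] zang 0.21 ydown [-0.004  0.002 -1.   ] F [ 0.   0.5 -2.4] T [-0.03  0.04  0.01] op 0.127 q6 [-0.33 -0.54]
[-34.4   8.2 -29.4]
[-30.8   7.9  56.7]
```

Request:
{"method": "apply_moves", "body": {
  "plan": "-1.5 0 0 0.2 0 -0.1 1;-3 0 -0.1 0 0 0 1;-3 0 -0.1 0 0 0 1;-3 0 -0.1 0 0 0 1;-3 0 -0.1 0 0 0 1;-3 0 -0.1 0 0 0 1;-3 0 -0.2 0 0 0 1;-3 0 -0.2 0 0 0 1;-3 0 -0.2 0 0 0 1;-3 0 -0.2 0 0 0 1;-3 0 -0.2 0 3 0 1;-1.5 0 -0.1 0 3 0 1;-0.5 0 0 0 3 0 1;0 0 0 0 0 0 1"
}}

```text
clock: 13.8
eef_pos: [495.7, 137.9, 102.6]
tcp_rot: [-1.596, 0.003, -1.524]
contact_force: [0.5, -0.7, -3.3]
opening: 0.132
```

Run:
```python
from h import *
s=st();w=r.grab_frame("wrist");cv2.imwrite("pics/w5.png",w);b=r.grab_frame("side");cv2.imwrite("pics/b5.png",b)
o=np.zeros((420,800,3),np.uint8);o[:,:560]=w;c=cv2.resize(b[250:390,195:375],(240,187));o[:187,560:]=c;cv2.imwrite("pics/c5.png",o)
go((512.3,122.2,60),0.052)
```

```text
t 13.8 p [495.7 137.9 102.6] zang 0.047 ydown [-0.025  0.002 -1.   ] F [ 0.5 -0.7 -3.3] T [-0.01 -0.02  0.02] op 0.132 q6 [0.26 0.21]
shift cm [1.56 4.23 1.66] turn y deg -0.2 level rotvec [ 1.42 -0.   -0.19]
```

View pics/c5.png

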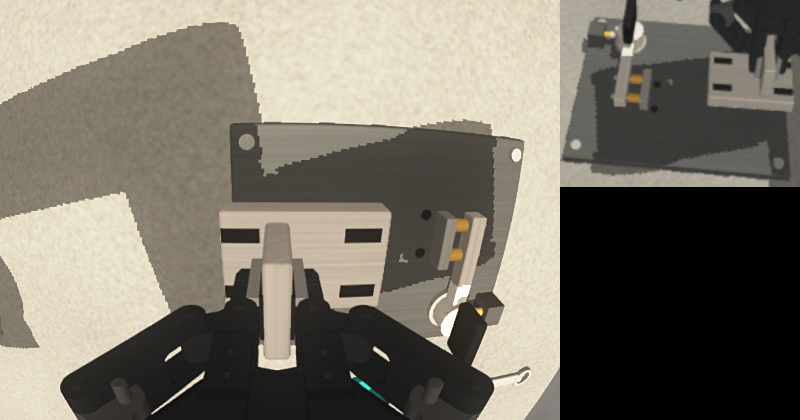

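The wrist view shows the held bracket with nose edge at x≈385, left of the pad at (443,210–268). The side inset agrees. Next I'll measure how square the foot is in the grip.

Run:
```python
from h import *
w=cv2.imread("pics/w5.png");s=r.sense();R=rot()
c=cv2.resize(w[195:275,210:480],None,fx=2.9,fy=2.9,interpolation=cv2.INTER_CUBIC)
c=np.clip(c*1.6,0,255).astype(np.uint8)
for u in range(210,480,10):cv2.line(c,(int((u-210)*2.9),0),(int((u-210)*2.9),5),(0,255,255),1)
for v in range(200,275,10):cv2.line(c,(0,int((v-195)*2.9)),(5,int((v-195)*2.9)),(0,255,255),1)
cv2.imwrite("pics/c6.png",c)
g=cv2.cvtColor(w,cv2.COLOR_BGR2GRAY).astype(int)
for u in(235,260,300,330,360,378): print(u,g[198:216,u])
for v in(215,240,270): print(v,g[v,374:396])
for v in(212,225,240,255,262): print('pad',v,g[v,426:462])
```

```text
235 [ 69  69  66  68 110 129 130 129 129 132 133 132 139 160 183 190 190 192]
260 [ 70  66  65  67 112 126 128 127 127 131 130 129 138 159 184 188 189 188]
300 [ 69  68  65  67 100 124 131 130 128 127 131 132 134 156 183 187 187 186]
330 [ 67  69  69  69  99 123 129 131 128 128 130 131 134 155 181 186 183 187]
360 [ 68  68  65  69  93 122 129 131 128 127 129 131 131 154 180 185 184 186]
378 [ 68  68  67  64  88 121 130 129 126 125 128 130 132 148 177 184 183 186]
215 [185 187 186 186 186 187 186 186 186 185 185 186 187 186 185 187 175 105
  61  64  67  67]
240 [ 37  38  38  36  34  29  52 176 195 189 189 189 188 192 134  69  67  70
  68  69  68  70]
270 [183 184 183 184 181 182 183 181 181 192  82  65  70  72  72  71  71  73
  69  70  71  72]
pad 212 [30 30 32 30 34 59 68 67 68 66 66 76 81 90 93 94 97 95 94 95 93 93 90 72
 65 67 67 68 68 68 68 69 66 68 67 68]
pad 225 [ 68  69  67  69  67  66  68  68  69  73  72  73  75  72  73  74  75  72
  71  76 122 143 146 144 143 141 136 138 141 138 141 152 153 152 154 150]
pad 240 [ 68  68  66  68  67  67  73  74  72  75  75  74  73  77  75  72  76 109
 140 146 145 142 141 137 137 140 143 133  71  65  68  70  69  82 105 105]
pad 255 [ 68  69  70  74  75  75  75  75  74  77  77  75  72  75 107 139 147 143
 143 141 137 137 138 139 139 155 156 153 156 155 154 153 154 154 155 156]
pad 262 [ 67  70  70  68  70  76  80  74  78  75  75  74  81 129 142 144 143 142
 139 139 139 143 134  84  66  68  69  67  78 101 104 100  99  99 100 101]
```

View pics/c6.png

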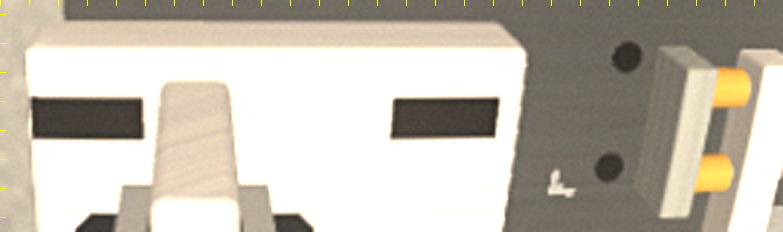

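Run:
```python
from h import *
s=st();R=rot();T=lambda p,z:(R.T@(onz("wrist",p,z,s)-s["eef_pos"])).round(1)
for p in[(235,211),(378,211.3)]:print("edge",T(p,s["eef_pos"][2]-8))
for p in[(390.3,215),(388,240),(383.8,270)]:print("nose",T(p,s["eef_pos"][2]-8))
for p in[(447.5,214),(445.8,225),(443,240),(440,255),(437.3,268)]:print("pad",T(p,36),onz("wrist",p,36,s))
for p in[(247,142),(516.5,155)]:print("screw",onz("wrist",p,14,s))
```

```text
t 13.9 p [496.  136.9 102.8] zang 0.048 ydown [-0.025  0.002 -1.   ] F [ 0.  -0.7 -2.8] T [-0.01 -0.03 -0.02] op 0.128 q6 [0.26 0.2 ]
edge [-30.3   8.6 -22.1]
edge [-30.8   6.9  49.8]
nose [-28.8   6.7  56.7]
nose [-14.9   6.6  57.1]
nose [ 3.2  6.6 57.3]
pad [ -9.   63.7 125.9] [619.7 152.1  36. ]
pad [ -0.2  63.7 126. ] [620.3 143.3  36. ]
pad [ 12.1  63.6 126.1] [620.9 131.   36. ]
pad [ 24.9  63.6 126. ] [621.5 118.2  36. ]
pad [ 36.4  63.6 126.2] [622.2 106.7  36. ]
screw [468.4 190.8  14. ]
screw [695.5 202.1  14. ]
```

Request:
{"method": "apply_moves", "body": {
  "plan": "0.7 1 0 1.2 0 -0.2 1;0.7 1 0 0 0 0 1;0 1 0 0 0 0 1;0 1 0 0 0 0 1;0 1 0 0 0 0 1;0 0.5 0 0 0 0 1;0 0 0 0 0 0 1"
}}

```text
clock: 14.6
eef_pos: [496.2, 120.6, 42.7]
tcp_rot: [-1.577, -0.0, -1.521]
contact_force: [0.0, -0.0, -2.6]
opening: 0.129
```

Run:
```python
from h import *
s=st();go((499,123,40),0.051)
```

```text
t 14.6 p [496.2 120.6  42.7] zang 0.05 ydown [-0.006 -0.001 -1.   ] F [ 0.  -0.  -2.6] T [-0.01  0.   -0.  ] op 0.129 q6 [0.23 0.18]
shift cm [-0.23  0.27  0.3 ] turn y deg -0.1 level rotvec [0.35 0.   0.02]
```

Request:
{"method": "apply_moves", "body": {
  "plan": "-0.15 0.2 0 0 0 0 1;0 0.15 0 0 0 0 1;0 0 0 0 0 0 1"
}}

```text
clock: 14.9
eef_pos: [496.4, 122.6, 40.2]
tcp_rot: [-1.576, -0.0, -1.521]
contact_force: [1.0, 0.2, -3.5]
opening: 0.129
```

Run:
```python
from h import *
s=st()
```

```text
t 14.9 p [496.4 122.6  40.2] zang 0.05 ydown [-0.006 -0.    -1.   ] F [ 1.   0.2 -3.5] T [0.02 0.02 0.01] op 0.129 q6 [0.24 0.19]
```

Request:
{"method": "apply_moves", "body": {
  "plan": "0 0 1 0 0 0 1;0 0 1 0 0 0 1;0 0 1 0 0 0 1;0 0 1 0 0 0 1;0 0 0.8 0 0 0 1;0 0 0 0 0 0 1"
}}

```text
clock: 15.5
eef_pos: [551.1, 125.9, 40.7]
tcp_rot: [-1.573, 0.001, -1.521]
contact_force: [-0.2, 0.5, -3.4]
opening: 0.131
```

Run:
```python
from h import *
s=st();w=r.grab_frame("wrist");cv2.imwrite("pics/w7.png",w)
c=cv2.resize(w[195:335,210:480],None,fx=2.9,fy=2.9,interpolation=cv2.INTER_CUBIC)
c=np.clip(c*1.6,0,255).astype(np.uint8)
for u in range(210,480,10):cv2.line(c,(int((u-210)*2.9),0),(int((u-210)*2.9),5 if u%50 else 12),(0,255,255),1)
for v in range(200,335,10):cv2.line(c,(0,int((v-195)*2.9)),(5 if v%50 else 12,int((v-195)*2.9)),(0,255,255),1)
cv2.imwrite("pics/c7.png",c);go((560,126,38),.051)
```

```text
t 15.5 p [551.1 125.9  40.7] zang 0.05 ydown [-0.002  0.    -1.   ] F [-0.2  0.5 -3.4] T [ 0.    0.09 -0.03] op 0.131 q6 [0.22 0.17]
shift cm [0.02 0.25 0.98] turn y deg -0.0 level rotvec [ 0.16 -0.   -0.02]
```

View pics/c7.png

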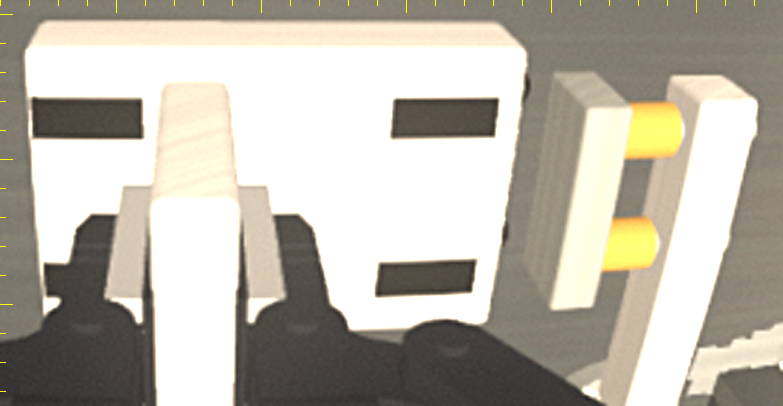

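The crop shows the nose edge from (391,212) to (378,306) and the pad face's top edge from (411.7,232) to (400.3,301).

Run:
```python
from h import *
s=st();R=rot();T=lambda p,z:(R.T@(onz("wrist",p,z,s)-s["eef_pos"]))
for l,z in(([(391.3,212),(378.5,306)],32.7),([(411.7,231.5),(400.3,301.2)],36)):
    a,b=[T(p,z) for p in l];print(a.round(1),b.round(1),"mid",((a+b)/2).round(1),"len",(b-a).round(1))
```

```text
t 15.55 p [550.2 125.7  40.5] zang 0.05 ydown [-0.003  0.    -1.   ] F [-0.4 -1.  -2.7] T [-0.01 -0.01 -0.03] op 0.132 q6 [0.22 0.17]
[-30.1   7.7  57.5] [28.3  7.7 58.3] mid [-0.9  7.7 57.9] len [58.4 -0.   0.9]
[-20.4   4.4  69.2] [23.5  4.3 70.2] mid [ 1.5  4.4 69.7] len [43.9 -0.   1. ]
```

Request:
{"method": "apply_moves", "body": {
  "plan": "0.2 0.15 0 0.1 0 0 1;0 0.15 0 0 0 0 1;0 0.1 0 0 0 0 1"
}}

```text
clock: 15.85
eef_pos: [550.1, 124.6, 39.7]
tcp_rot: [-1.571, 0.002, -1.521]
contact_force: [0.0, -0.5, 3.5]
opening: 0.129
```

Run:
```python
from h import *
s=st();go((550,123.6,37),.051)
```

```text
t 15.85 p [550.1 124.6  39.7] zang 0.05 ydown [-0.     0.002 -1.   ] F [ 0.  -0.5  3.5] T [-0.11  0.21  0.05] op 0.129 q6 [0.22 0.17]
shift cm [ 0.1   0.27 -0.01] turn y deg -0.0 level rotvec [ 0.02 -0.   -0.11]
```

Request:
{"method": "apply_moves", "body": {
  "plan": "0.1 0 0.2 0 0 0 1;0.05 0 0.2 0 0 0 1;0 0 0.2 0 0 0 1;0 0 0.2 0 0 0 1;0 0 0 0 0 0 1"
}}

```text
clock: 16.35
eef_pos: [556.7, 123.0, 39.7]
tcp_rot: [-1.574, 0.002, -1.521]
contact_force: [-0.3, 0.5, -0.1]
opening: 0.131
```

Run:
```python
from h import *
s=st();go((560,124.1,39),.051)
```

```text
t 16.35 p [556.7 123.   39.7] zang 0.05 ydown [-0.003  0.001 -1.   ] F [-0.3  0.5 -0.1] T [ 0.09 -0.17 -0.01] op 0.131 q6 [0.21 0.16]
shift cm [-0.1   0.07  0.34] turn y deg -0.0 level rotvec [ 0.17 -0.   -0.09]
```

Request:
{"method": "apply_moves", "body": {
  "plan": "-0.1 0.05 0.15 0.1 0 0 1;0 0 0.15 0 0 0 1;0 0 0.15 0 0 0 1;0 0 0.15 0 0 0 1;0 0 0 0 0 0 1"
}}

```text
clock: 16.85
eef_pos: [561.1, 123.2, 39.8]
tcp_rot: [-1.576, -0.0, -1.52]
contact_force: [-2.1, -1.1, 1.9]
opening: 0.133
```

Run:
```python
from h import *
s=st();go((570,124.6,39),.051)
```

```text
t 16.85 p [561.1 123.2  39.8] zang 0.05 ydown [-0.005 -0.    -1.   ] F [-2.1 -1.1  1.9] T [0.08 0.06 0.  ] op 0.133 q6 [0.21 0.16]
shift cm [-0.09  0.08  0.9 ] turn y deg -0.0 level rotvec [0.3 0.  0. ]
```

Request:
{"method": "apply_moves", "body": {
  "plan": "0 -0.1 -0.3 0.2 0 0 1;-0.15 0 0 0 0 0 1;0 0.1 0 0 0 0 1;0 0.05 0 0 0 0 1"
}}

```text
clock: 17.25
eef_pos: [558.2, 124.7, 39.6]
tcp_rot: [-1.571, -0.0, -1.52]
contact_force: [-5.0, -1.7, 11.2]
opening: 0.133
```

Run:
```python
from h import *
s=st();w=r.grab_frame("wrist");cv2.imwrite("pics/w8.png",w)
c=cv2.resize(w[195:335,340:480],None,fx=4,fy=4,interpolation=cv2.INTER_CUBIC)
c=np.clip(c*1.6,0,255).astype(np.uint8)
for u in range(340,480,10):cv2.line(c,((u-340)*4,0),((u-340)*4,5 if u%50 else 12),(0,255,255),1)
for v in range(200,335,10):cv2.line(c,(0,(v-195)*4),(5 if v%50 else 12,(v-195)*4),(0,255,255),1)
cv2.imwrite("pics/c8.png",c)
```

```text
t 17.25 p [558.2 124.7  39.6] zang 0.051 ydown [-0.001 -0.    -1.   ] F [-5.  -1.7 11.2] T [-0.15  0.67 -0.04] op 0.133 q6 [0.22 0.17]
```

View pics/c8.png

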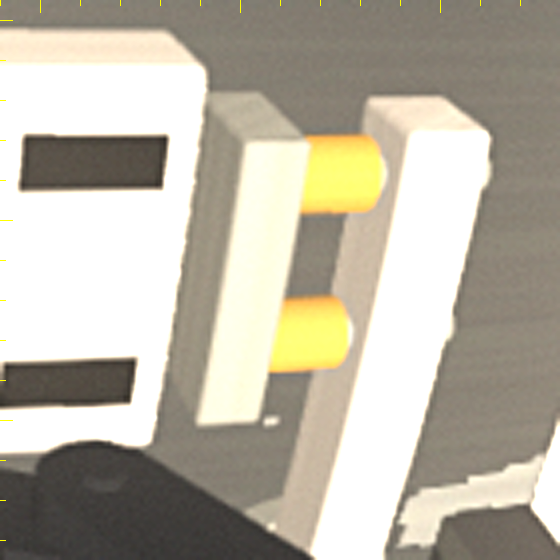

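The nose edge runs from (391.8,212) to (378.8,306) and the pad front top edge from (401.5,230) to (389.5,301). They are nearly parallel, with a small gap.

Run:
```python
from h import *
s=st();R=rot();T=lambda p,z:(R.T@(onz("wrist",p,z,s)-s["eef_pos"]))
for l,z in(([(391.75,212),(378.75,306.3)],30.5),([(401.5,230),(389.5,301)],36)):
    a,b=[T(p,z) for p in l];print(a.round(1),b.round(1),"mid",((a+b)/2).round(1),"len",(b-a).round(1))
```

```text
t 17.3 p [558.2 124.7  39.6] zang 0.05 ydown [-0.001 -0.    -1.   ] F [-2.7 -1.7  6.7] T [-0.02  0.47  0.02] op 0.129 q6 [0.22 0.17]
[-29.6   9.1  58.3] [29.5  9.1 59.1] mid [-0.   9.1 58.7] len [59.1  0.   0.8]
[-21.7   3.6  62.9] [22.2  3.6 63. ] mid [ 0.2  3.6 62.9] len [44.   0.   0.1]
```

Request:
{"method": "apply_moves", "body": {
  "plan": "0 -0.05 0.2 0 0 0 1;0 0 0.2 0 0 0 1;0 0 0.2 0 0 0 1;0 0 0.2 0 0 0 1;0 0 0.2 0 0 0 1;0 0 0 0 0 0 1"
}}

```text
clock: 17.9
eef_pos: [564.7, 125.2, 40.1]
tcp_rot: [-1.58, -0.001, -1.521]
contact_force: [-1.6, 0.0, 0.3]
opening: 0.132
```

Run:
```python
from h import *
s=st()
```

```text
t 17.9 p [564.7 125.2  40.1] zang 0.05 ydown [-0.009 -0.001 -1.   ] F [-1.6  0.   0.3] T [ 0.14  0.2  -0.04] op 0.132 q6 [0.21 0.16]
```

Request:
{"method": "apply_moves", "body": {
  "plan": "0 0 0.2 0.5 0 0 1;0 0 0.2 0 0 0 1;0 0 0.2 0 0 0 1;0 0 0 0 0 0 1"
}}

```text
clock: 18.3
eef_pos: [565.5, 125.2, 40.2]
tcp_rot: [-1.582, -0.001, -1.521]
contact_force: [-2.7, 0.2, 1.5]
opening: 0.134
```

Run:
```python
from h import *
s=st();go((569,125,40),.051)
```

```text
t 18.3 p [565.5 125.2  40.2] zang 0.05 ydown [-0.011 -0.002 -1.   ] F [-2.7  0.2  1.5] T [ 0.17  0.25 -0.02] op 0.134 q6 [0.21 0.16]
shift cm [0.04 0.02 0.35] turn y deg -0.1 level rotvec [0.63 0.   0.06]
```

Request:
{"method": "apply_moves", "body": {
  "plan": "0 0 0.35 0.8 0 0 1;0 0 0.35 0.5 0 0 1;0 0 0.35 0.3 0 0 1"
}}

```text
clock: 18.6
eef_pos: [567.5, 125.1, 39.6]
tcp_rot: [-1.57, -0.002, -1.522]
contact_force: [-18.0, 1.8, 18.6]
opening: 0.132
```

Run:
```python
from h import *
s=st();go((569,125,40),.051)
```

```text
t 18.6 p [567.5 125.1  39.6] zang 0.049 ydown [ 0.    -0.002 -1.   ] F [-18.    1.8  18.6] T [0.56 2.81 0.07] op 0.132 q6 [0.22 0.17]
shift cm [ 0.02 -0.04  0.15] turn y deg -0.1 level rotvec [-0.02 -0.    0.12]
```

Request:
{"method": "apply_moves", "body": {
  "plan": "0 -0.05 0.15 -0.2 0 0 1;0 -0.03 0.15 0 0 0 1"
}}

```text
clock: 18.8
eef_pos: [567.5, 125.3, 40.1]
tcp_rot: [-1.58, -0.002, -1.522]
contact_force: [-7.3, -0.7, 5.3]
opening: 0.129
```

Run:
```python
from h import *
s=st();go((569,125,40),.051)
```

```text
t 18.8 p [567.5 125.3  40.1] zang 0.049 ydown [-0.009 -0.003 -1.   ] F [-7.3 -0.7  5.3] T [0.19 1.03 0.03] op 0.129 q6 [0.22 0.17]
shift cm [0.04 0.01 0.15] turn y deg -0.1 level rotvec [0.5  0.   0.13]
```

Request:
{"method": "apply_moves", "body": {
  "plan": "0 0 0.3 0.2 0 0 1;0 0 0.3 0.2 0 0 1;0 0 0.3 0.2 0 0 1"
}}

```text
clock: 19.1
eef_pos: [568.0, 125.2, 40.2]
tcp_rot: [-1.586, -0.003, -1.522]
contact_force: [-16.2, 0.5, 16.2]
opening: 0.132
```

Run:
```python
from h import *
s=st();go((571,125,40),.051)
w=r.grab_frame("wrist");cv2.imwrite("pics/w9.png",w)
w8=cv2.imread("pics/w8.png");a=np.hstack([cv2.resize(i[205:325,360:480],None,fx=3.3,fy=3.3,interpolation=2) for i in(w8,w)]);cv2.imwrite("pics/c9.png",np.clip(a*1.6,0,255).astype(np.uint8))
```

```text
t 19.1 p [568.  125.2  40.2] zang 0.049 ydown [-0.015 -0.004 -1.   ] F [-16.2   0.5  16.2] T [0.47 2.08 0.05] op 0.132 q6 [0.21 0.17]
shift cm [0.04 0.02 0.29] turn y deg -0.1 level rotvec [0.85 0.   0.19]
```

Request:
{"method": "apply_moves", "body": {
  "plan": "0 -0.12 0.2 0.8 0 0 1;0 -0.1 0.3 0.5 0 0 1;0 -0.1 0.3 0.4 0 0 1"
}}

```text
clock: 19.45
eef_pos: [568.2, 125.1, 40.2]
tcp_rot: [-1.571, -0.004, -1.522]
contact_force: [-7.2, 2.2, -2.0]
opening: 0.129
```

Run:
```python
from h import *
s=st();go((571,125,40),.051)
```

```text
t 19.45 p [568.2 125.1  40.2] zang 0.049 ydown [ 0.    -0.004 -1.   ] F [-7.2  2.2 -2. ] T [0.44 1.34 0.09] op 0.129 q6 [0.22 0.17]
shift cm [0.03 0.02 0.28] turn y deg -0.1 level rotvec [0.01 0.   0.26]
```

Request:
{"method": "apply_moves", "body": {
  "plan": "0 -0.06 0.4 0.2 0 0 1;0 -0.06 0.45 0.2 0 0 1;0 -0.06 0.45 0.2 0 0 1"
}}

```text
clock: 19.75
eef_pos: [571.0, 125.0, 40.1]
tcp_rot: [-1.581, -0.006, -1.522]
contact_force: [-17.8, 0.9, 17.0]
opening: 0.129
```

Run:
```python
from h import *
s=st();go((571,125,40),.051)
```

```text
t 19.75 p [571.  125.   40.1] zang 0.049 ydown [-0.01  -0.007 -1.   ] F [-17.8   0.9  17. ] T [0.53 2.55 0.17] op 0.129 q6 [0.22 0.17]
shift cm [ 0.    0.01 -0.  ] turn y deg -0.1 level rotvec [0.56 0.   0.35]
```

Request:
{"method": "apply_moves", "body": {
  "plan": "0 -0.1 0.25 0.6 0 0.3 1;0 -0.06 0.25 0.3 0 0 1"
}}

```text
clock: 19.95
eef_pos: [570.1, 125.1, 40.0]
tcp_rot: [-1.577, -0.001, -1.522]
contact_force: [-10.6, 0.4, 4.5]
opening: 0.129
```

Run:
```python
from h import *
s=st();go((571,125,40),.051)
```

```text
t 19.95 p [570.1 125.1  40. ] zang 0.049 ydown [-0.006 -0.002 -1.   ] F [-10.6   0.4   4.5] T [0.26 1.49 0.08] op 0.129 q6 [0.21 0.17]
shift cm [ 0.01 -0.    0.09] turn y deg -0.1 level rotvec [0.33 0.   0.08]
```

Run:
```python
from h import *
w=r.grab_frame("wrist");s=st();st();cv2.imwrite("pics/w10.png",w)
c=cv2.resize(w[195:335,340:480],None,fx=4,fy=4,interpolation=cv2.INTER_CUBIC)
c=np.clip(c*1.6,0,255).astype(np.uint8)
for u in range(340,480,10):cv2.line(c,((u-340)*4,0),((u-340)*4,5 if u%50 else 12),(0,255,255),1)
for v in range(200,335,10):cv2.line(c,(0,(v-195)*4),(5 if v%50 else 12,(v-195)*4),(0,255,255),1)
cv2.imwrite("pics/c10.png",c)
```

```text
t 20.0 p [570.1 125.1  40. ] zang 0.048 ydown [-0.006 -0.002 -1.   ] F [-11.3   2.8   4.2] T [0.29 1.72 0.11] op 0.128 q6 [0.21 0.17]
t 20.0 p [570.1 125.1  40. ] zang 0.048 ydown [-0.006 -0.002 -1.   ] F [-11.3   2.8   4.2] T [0.29 1.72 0.11] op 0.128 q6 [0.21 0.17]
```

View pics/c10.png

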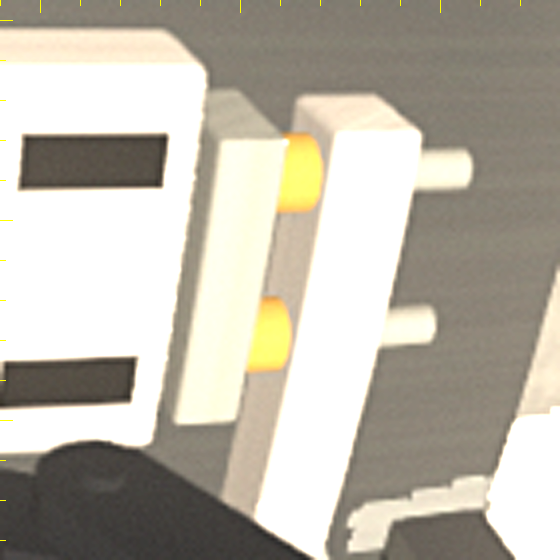

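The final crop shows the nose flush on the pad. The pad-to-arm gap is about 13.5 px shorter than when free, which is about 8.4 mm of compression. Both pins protrude equally behind the arm, so it is square. I'll hold there and fine-tune slightly.

Request:
{"method": "apply_moves", "body": {
  "plan": "0 -0.06 0.28 0.3 0 0.1 1;0 -0.06 0.28 0.3 0 0.1 1;0 -0.06 0.28 0.3 0 0.1 1;0 -0.06 0.28 0.3 0 0.1 1"
}}

```text
clock: 20.4
eef_pos: [570.1, 125.0, 39.9]
tcp_rot: [-1.577, 0.004, -1.522]
contact_force: [-11.4, 2.0, 6.5]
opening: 0.128
```

Run:
```python
from h import *
s=st();go((571,125,40),.051)
```

```text
t 20.4 p [570.1 125.   39.9] zang 0.049 ydown [-0.007  0.004 -1.   ] F [-11.4   2.    6.5] T [0.18 1.65 0.1 ] op 0.128 q6 [0.21 0.16]
shift cm [ 0.01 -0.01  0.09] turn y deg -0.1 level rotvec [ 0.37 -0.   -0.23]
```

Request:
{"method": "apply_moves", "body": {
  "plan": "0 -0.07 0.34 0.3 0 -0.1 1;0 -0.07 0.32 0.3 0 0 1;0 -0.07 0.3 0.3 0 0.05 1;0 -0.07 0.29 0.3 0 0.05 1;0 -0.07 0.29 0.3 0 0.05 1;0 -0.07 0.29 0.3 0 0.05 1;0 -0.07 0.29 0.3 0 0.05 1;0 -0.07 0.29 0.3 0 0.05 1;0 -0.07 0.29 0.3 0 0.05 1;0 -0.07 0.29 0.3 0 0.05 1"
}}

```text
clock: 21.4
eef_pos: [570.3, 125.1, 40.3]
tcp_rot: [-1.583, 0.005, -1.522]
contact_force: [-12.2, 0.7, 6.5]
opening: 0.13
```

Run:
```python
from h import *
s=st();go((571,125,40),.051)
```

```text
t 21.4 p [570.3 125.1  40.3] zang 0.049 ydown [-0.012  0.005 -1.   ] F [-12.2   0.7   6.5] T [0.08 1.69 0.05] op 0.13 q6 [0.21 0.15]
shift cm [0.01 0.03 0.07] turn y deg -0.1 level rotvec [ 0.69 -0.   -0.3 ]
```

Request:
{"method": "apply_moves", "body": {
  "plan": "0 -0.03 0.28 0.7 0 -0.3 1;0 -0.04 0.28 0.4 0 0 1;0 -0.04 0.28 0.4 0 0 1;0 -0.04 0.28 0.4 0 0 1;0 -0.04 0.28 0.4 0 0 1;0 -0.04 0.28 0.4 0 0 1"
}}

```text
clock: 22.0
eef_pos: [570.2, 124.9, 39.7]
tcp_rot: [-1.568, -0.002, -1.522]
contact_force: [-11.6, 1.8, 8.9]
opening: 0.135
```

Run:
```python
from h import *
s=st();go((571,125,40),.051)
```

```text
t 22.0 p [570.2 124.9  39.7] zang 0.048 ydown [ 0.003 -0.002 -1.   ] F [-11.6   1.8   8.9] T [0.42 2.15 0.03] op 0.135 q6 [0.21 0.17]
shift cm [-0.   -0.03  0.08] turn y deg -0.1 level rotvec [-0.16 -0.    0.14]
```

Request:
{"method": "apply_moves", "body": {
  "plan": "0 -0.06 0.3 -0.1 0 0.1 1;0 -0.06 0.3 0.2 0 0.05 1"
}}

```text
clock: 22.2
eef_pos: [570.2, 125.0, 40.0]
tcp_rot: [-1.578, -0.0, -1.522]
contact_force: [-13.0, 1.1, 8.5]
opening: 0.135
```

Run:
```python
from h import *
s=st()
for i in range(15):
    w=r.grab_frame("wrist")
    if i%5==4: s=st()
```

```text
t 22.2 p [570.2 125.   40. ] zang 0.048 ydown [-0.007 -0.001 -1.   ] F [-13.    1.1   8.5] T [0.34 1.77 0.11] op 0.135 q6 [0.21 0.16]
t 22.45 p [570.2 125.   39.9] zang 0.048 ydown [-0.007 -0.001 -1.   ] F [-13.    0.6   8.9] T [0.33 1.85 0.12] op 0.136 q6 [0.21 0.16]
t 22.7 p [570.2 125.   39.9] zang 0.048 ydown [-0.007 -0.001 -1.   ] F [-12.7   1.5   8.8] T [0.38 1.86 0.08] op 0.129 q6 [0.21 0.16]
t 22.95 p [570.2 125.   39.9] zang 0.048 ydown [-0.007 -0.001 -1.   ] F [-12.7   0.3   8.1] T [0.38 1.79 0.09] op 0.125 q6 [0.21 0.16]
```

Run:
```python
from h import *
for i in range(80):
    w=r.grab_frame("wrist")
    if i%40==39: st()
a=cv2.imread("pics/w10.png");print("diff",np.abs(a[195:300,360:480].astype(int)-w[195:300,360:480]).mean())
print(r.sign_off());st()
```

```text
t 24.95 p [570.2 125.   39.9] zang 0.048 ydown [-0.007 -0.001 -1.   ] F [-13.1   0.4   8.4] T [0.35 1.81 0.08] op 0.129 q6 [0.21 0.16]
t 26.95 p [570.2 125.   39.9] zang 0.048 ydown [-0.007 -0.001 -1.   ] F [-12.4   1.1   8.6] T [0.36 1.77 0.11] op 0.128 q6 [0.21 0.16]
diff 1.3692328042328041
the job is handed in; nothing more can be done
None
the job is handed in; nothing more can be done
```

I turned the stop clockwise into its working position, and the job is handed in with the bracket gripped and pressed against the pad. The push was held steady for about 4.7 s before sign-off (clock about 27 s of 72).

- **Stop:** it came up against its end stop, with about 1 N m felt at the wrist. The wrist and side pictures showed the arm along the plate's +y.
- **Bracket:** I took the larger aluminium one by its lug. It lies on the plate within about 0.2° of its pick-up tilt.
- **Alignment:** the nose was within about 0.2 mm of the pad's centre and about 0.01 to 0.02 rad of square, measured just before the push. Under load, both spring pins stuck out equally behind the arm.
- **Push:** the picture gave about 8.4 mm of compression, which is about 9.4 N on the spring.

**Disagreement:** the wrist read 12.4 to 13.1 N along the push, more than the spring figure. I put the difference down to friction, because the bracket is also pressed down on the plate with about 8.5 N. I could not measure that friction separately.

The push took several small steps, and the wrist readings reached about 18 N during them, well under the limits. I did not touch the carton, the bolt bin or the wrench.

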